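Plug a splined change gear into the bench drive and hold it home

ROBOT

A 7-joint arm with a two-finger parallel gripper is mounted at the origin on a cart in front of the work surface, level with it; the furniture and walls round the work are solid. World frame = base frame: x ahead of the robot, y to its left, z up, the work surface at z = 0. Lengths are in mm, angles in rad, forces in N, time in s.
With the tool pointing down it reaches from about 375 to 925 mm from the base axis. Payload 3.1 kg.
Tool frame: the origin (TCP) lies on the centre line of the jaws, within the pads' length; the fingertips stand 22 mm ahead of it and the grasp point (between the pads) lies 3 mm ahead of it; z points along the fingers, y is the line along which they close (so a half turn about z gives the same grasp; the last joint's range is limited). The gripper opens to 85 mm and grips with 20 to 120 N. Pads are 22 mm wide; open, the fingers measure 114 mm over their backs; the gripper's body (76 mm by 85 mm) begins 54 mm behind the grasp point. The pads swing forward as they close: fully open they stand 13 mm farther back than shut.
Start: joints at [-1.209, 0.383, 0.044, 1.598, -0.018, 1.161, -0.05], TCP at [288.429, 582.505, 253.269] pointing down, gripper open.
Joint ranges: [-2.61, 2.61], [-0.41, 2.15], [-1.48, 1.57], [0, 2.5], [-1.57, 4.71], [0.05, 1.97], [-2.85, 2.85]. Speed limits (rad/s): [2.79, 2.79, 3.14, 3.14, 3.14, 3.14, 3.14].

INTERFACE

Orientations are given as a unit quaternion [x, y, z, w].
In Python, from station import monitor, grab_frame, workorder, finder gives the robot as it stands.
- The arm moves only by the shell command python3 -m inch 'ROWS' [FORCE]. ROWS is a JSON object whose one key "moves" holds a list of rows, each a list of 3 entries, a list of its own where there are three numbers: the shift along the tool's x, y, z in mm, then the turn about the tool's z in degrees, then the opening, from 0 (shut) to 1 (fully open). A call has 1 to 8 rows; each row is the pose to reach, as a shift and turn from the pose commanded when the call began, along the tool's axes at that moment; what a row does not reach only later rows make up. A row lasts 1/10 s, in which the tool goes at most 50 mm and 8.59 degrees, less where a joint would pass 70% of its speed; a pose out of reach is approached as far as the arm can. A call with a gripper value outside its range is refused whole. The fingers move at their own pace and stop on an object; FORCE is the grip in N (left out, the last holds). Time passes only in rows, so rows that repeat a pose let the fingers close. It gives the time, the measured TCP pose, the force, the opening and the grip force at its end, in the units of the state.
- monitor.get_state(): the state, without advancing time (a new reading comes with each control period).
- grab_frame(name): name is "side" or "top" or "wrist"; returns a dict with "color" (420x560x3 uint8, blue, green, red), "depth" (420x560 float32, mm along the optical axis (not along the pixel's ray), 0 where there is no reading), "K" (3x3 intrinsics, pixels), "k1" (the pictures are not rectified: a ray, as slopes to the right and down, at radius r is drawn at 1 + k1 r^2 times it, then the intrinsics apply), "rvec" (rotation vector, rad) and "tvec" (3), from world to camera coordinates, as OpenCV has them. Camera axes: x right, y down, z forward; pixel columns grow to the right and rows downward; lengths in mm; the calibration is good to about 2 mm. A picture is of the moment at which its call begins.
- workorder.sign_off(): hands the job in; it is judged then, once.
Trained networks look in the newest picture that a camera, given by its name, has taken for a name from the list of things; names that differ only in an ending like _2 or _b are one class to them, and where a whole thing is asked for, a point or a joint stands for the part that bears it (a point fixed in the world has none). Each returns a list of dicts, best first, with "p" (0 to 1); they miss things now and then, are a little off and sometimes report something else, mostly with a low value. They report only what shows in the picture. A call takes as long as a camera call. They do not tell look-alikes from the thing itself.
- finder.regions_of(camera, query): "region" (420x560 bool, what is visible of it) and "extent" ([left, top, right, bottom] in pixels, round what is visible of it).
The state is a dict: "clock": time; "q": joint angles; "joint_vel": joint speeds; "effort": joint torques, N m; "tool_pos": TCP position; "tool_rot": TCP orientation; "contact_force": force on the tool from outside, world axes, zero at the start; "torque": the same for the moment, N m; "width": finger opening in mm; "gripper_force": force on a finger pad.
Only numpy, scipy, OpenCV 4.12 (cv2) and the standard library are available. Lean on these libraries where they do the work, as an engineer would, in place of code of your own. Each camera call takes 0.05 s, during which the arm holds its last target. There are 200 camera calls.

TASK

Slide the cover of the bench drive fully open along its track, then take the gear from its stand and plug its splined stem into the uncovered spindle, turning it until the splines mesh and it slides fully home. A spring in the socket pushes it out again, so finish while still holding the gear pressed home; leave the tape measure, sanding block and masking tape where they are.

Things in the scene. Friction and masses are not known exactly. Their poses are not given: they have to be found in the camera images.
- drive: bench drive, fixed to the worktop: grey box 120 x 170 mm (x, y), 58.5 mm high, on a 140 x 190 x 8 mm dark foot plate. Origin under its centre on the worktop, z up. Two steel rails along y on top, at 41 to 55 mm either side of x = 0, their tops at 69.5 mm; cross bars 9 mm high join their ends. The spindle axis stands at x = 0, y = -32 mm; the cover slides along +y.
- socket (a point): centre of the spindle's mouth, in its flat round steel face (73 mm diameter, 60 mm above the worktop). z up. The bore is a cross: four slots along this frame's +x, -x, +y, -y, each 11 mm wide, 17 mm long from the axis, 40 mm deep, so the stem can enter in 4 positions, 90 degrees apart, with 2 mm clearance each side of a rib.
- spindle (a joint): angle of the spindle (rad, counter-clockwise from above): at 0 the slots lie along the drive's x and y. Starts anywhere from -0.7 to 0.7; a stiff brake holds it there (0.5 N m to turn it).
- cover (a joint): position of the sliding cover along the drive's +y (m): 0 = over the spindle (closed), 0.068 = end stop, fully open. It starts between 0 and 0.018, blocking the socket, and needs about 2.5 N to slide; it stays where it is left.
- cover_grip (a point): centre of the top of the cover's upright black grip: 36 mm along the drive's x, 14 mm along its y, 34 mm high, top 99.5 mm above the worktop. The cover plate below it is 82 mm (x) by 48 mm (y), its top 66 mm above the worktop. Its axes are those of the drive; it moves with the cover.
- plunger (a joint): spring plunger at the bottom of the socket (m): 0 = up, its top 28 mm below the mouth; 0.008 = fully pressed, when the gear is home. About 4 N to start and 12 N at 0.008; it pushes the gear up when released.
- gear: loose steel gear, 0.13 to 0.25 kg, upright in the stand. Origin on its axis at the underside of the toothed disc, z up. Disc 63 mm over the teeth, z = 0 to 12 mm. On it a dark grip block with two flats, 34 mm along x, 20 mm along y, z = 12 to 50 mm. Below the disc the splined stem. Home in the spindle: disc underside on the spindle's face.
- pilot_tip (a point): lower end of the gear's stem, 36 mm below the gear's origin, same axes. Stem: four ribs along +x, -x, +y, -y, 7 mm thick, 30 mm across, down to 22 mm below the disc; then a round pilot of 12.8 mm diameter, last 6 mm tapered to 5 mm. The pilot enters the socket at any angle; unless the ribs are in line with the slots they then stand on the spindle's face, disc 22 mm above it.
- stand: fixed round aluminium stand, 64 mm diameter, foot 84 mm, 48 mm high, with a round bore of 36 mm in which the gear's stem stands; the disc rests on its top. Origin under its centre on the worktop.
- tape_measure: tape measure, 66 x 87 x 64 mm, bystander, origin under its middle
- sanding_block: cork sanding block 116 x 80 x 26 mm, bystander, origin under its centre
- masking_tape: roll of masking tape, 105 mm diameter, 25 mm high, bystander, origin under its centre
Not all that is in view belongs to the job. Leave any red or turquoise look-alike of the gear alone.

How it is judged (in metres and radians):
On the way, in this order (a step that is already met when the one before it is completed fails the run):
1. the cover is slid fully open (value of joint cover above 0.06 m), for 0.2 s.
2. the splines have meshed and the gear is home, pressing the plunger down (value of joint plunger above 0.0055 m and z of gear in the frame of socket below 0.003 m and horizontal distance between gear and socket below 0.003 m and angle between gear's own z axis and vertical below 0.08 rad), for 0.2 s.
At the end, for the whole second after the job is handed in: The cover is open (beyond 58 of 68 mm) and the gear is still held by the fingers (over 3 N), at rest, upright within 0.08 rad, within 3 mm of the spindle's axis and within 3 mm of the spindle's face, with the plunger pressed beyond 5.5 of its 8 mm (all of step 2 and value of joint cover above 0.058 m and contact force between the fingers and gear above 3 N and linear speed of gear below 0.02 m/s); the arm keeps its last pose, push and grip.
It fails at once if the tape measure is pushed more than 30 mm (distance of tape_measure from where it was at the start of the episode above 0.03 m).
It fails at once if the sanding block is pushed more than 30 mm (distance of sanding_block from where it was at the start of the episode above 0.03 m).
It fails at once if the masking tape is pushed more than 30 mm (distance of masking_tape from where it was at the start of the episode above 0.03 m).
It also fails if it takes over 48 s, if anything falls off the work surface, if the arm or the gripper's body presses on something with over 40 N, if the wrist force passes 120 N, or if a joint passes its speed limit or range.

## Working session

There is one attempt and no reset: what is moved stays moved. The work goes in short steps, Python scripts to look and compute and a shell command to move; the robot and the scene stay as the last step left them, time stands still between calls to the robot, and variables do not carry over. Pictures are saved under pics/ and viewed, at most 10 in all, crops included, and the job is handed in when it is done.

```bash
ls; mkdir -p pics
cat > h.py <<'E'
import numpy as np, cv2
from station import monitor, grab_frame, workorder, finder
from scipy.spatial.transform import Rotation as R
def world(f):
    "HxWx3 world points (mm)"
    h,w=f["depth"].shape; K=f["K"]; k1=f["k1"]
    u,v=np.meshgrid(np.arange(w),np.arange(h))
    pts=np.stack([u,v],-1).reshape(-1,1,2).astype(np.float64)
    s=cv2.undistortPoints(pts,np.array(K,float),np.array([k1,0,0,0,0.])).reshape(h,w,2)
    d=f["depth"].astype(float)
    c=np.dstack([s[...,0]*d,s[...,1]*d,d])
    Rm,_=cv2.Rodrigues(np.array(f["rvec"],float))
    p=(c-np.array(f["tvec"],float).ravel())@Rm
    p[d<=0]=np.nan
    return p
def proj(f,P):
    r=cv2.projectPoints(np.array(P,float).reshape(-1,1,3),np.array(f["rvec"],float),np.array(f["tvec"],float),np.array(f["K"],float),np.array([f["k1"],0,0,0,0.]))[0]
    return r.reshape(-1,2)
E
python3 - <<'E'
from h import *
s=monitor.get_state(); print({k:np.round(v,3) for k,v in s.items()})
for n in("top","side"):
    f=grab_frame(n); cv2.imwrite(f"pics/{n}0.png",f["color"]); P=world(f)
    print(n,"cam",(-cv2.Rodrigues(np.array(f["rvec"],float))[0].T@np.array(f["tvec"]).ravel()).round())
    for q in("drive","cover_grip","gear","stand","tape_measure","sanding_block","masking_tape"):
        for r in finder.regions_of(n,q)[:3]:
            m=r["region"]; p=P[m]; p=p[~np.isnan(p[:,0])]
            print(q,round(r["p"],2),np.round(r["extent"]),np.median(p,0).round(),p.min(0).round(),p.max(0).round())
E
```

```text
pics
{'clock': np.float64(0.0), 'q': array([-1.209,  0.384,  0.044,  1.6  , -0.018,  1.161, -0.05 ]), 'joint_vel': array([ 0.001, -0.001, -0.002, -0.002,  0.001,  0.   , -0.001]), 'effort': array([ 1.0000e-03, -4.3346e+01,  1.0250e+00, -2.4951e+01,  1.1000e-02,
        1.1000e-02,  0.0000e+00]), 'tool_pos': array([288.061, 581.675, 251.861]), 'tool_rot': array([ 0.228,  0.974, -0.001, -0.   ]), 'contact_force': array([-0.103, -0.067,  0.236]), 'torque': array([0.031, 0.027, 0.078]), 'gripper_force': np.float64(0.0), 'width': np.float64(85.021)}
top cam [ 244.  -70. 1911.]
drive 0.65 [195. 195. 248. 235.] [547. 195.  60.] [485. 104.  -7.] [622. 298. 107.]
cover_grip 0.81 [217. 200. 234. 225.] [554. 170.  67.] [514. 144.  51.] [601. 199. 107.]
gear 0.74 [316. 242. 337. 261.] [ 423. -175.   49.] [ 394. -207.  -10.] [ 458. -145.   97.]
gear 0.7 [283. 210. 301. 226.] [544. -59.  48.] [519. -90. -14.] [585. -26.  96.]
gear 0.62 [348. 214. 368. 230.] [ 529. -286.   49.] [ 505. -324.   -8.] [ 568. -259.   97.]
stand 0.49 [317. 215. 340. 238.] [ 507. -178.    9.] [ 490. -221.  -15.] [ 558. -1
[... 709 characters left out ...]
9.] [ 444. -152.   40.] [ 417. -176.   -4.] [517. -45.  66.]
gear 0.73 [264. 214. 286. 244.] [544. -33.  39.] [517. -60.   1.] [586.  18.  65.]
stand 0.79 [284. 260. 316. 281.] [ 510. -205.   20.] [ 487. -241.    1.] [ 571. -146.   52.]
stand 0.36 [232. 173. 259. 195.] [553. 171.  68.] [516. 142.  58.] [598. 209. 102.]
tape_measure 0.84 [290. 195. 319. 222.] [665.  10.  37.] [636.   0.  -3.] [750. 124.  66.]
tape_measure 0.42 [287. 238. 314. 262.] [ 523. -191.   61.] [ 498. -214.   -4.] [625. -57. 100.]
sanding_block 0.94 [328. 315. 387. 363.] [ 492. -463.   26.] [ 439. -501.   -1.] [ 562. -409.   32.]
masking_tape 0.89 [215. 152. 241. 173.] [625. 428.  19.] [551. 283.  -5.] [683. 537.  67.]
```

Run:
```python
import cv2,numpy as np
t=cv2.imread("pics/top0.png")[165:275,130:430]; s=cv2.imread("pics/side0.png")[140:300,190:400]
t=cv2.resize(t,(800,293),interpolation=cv2.INTER_CUBIC); s=cv2.resize(s,(400,305),interpolation=cv2.INTER_CUBIC)
o=np.zeros((598,800,3),np.uint8); o[:293]=t; o[293:,:400]=s
cv2.imwrite("pics/a.png",o)
```

```text
(no output)
```

View pics/a.png

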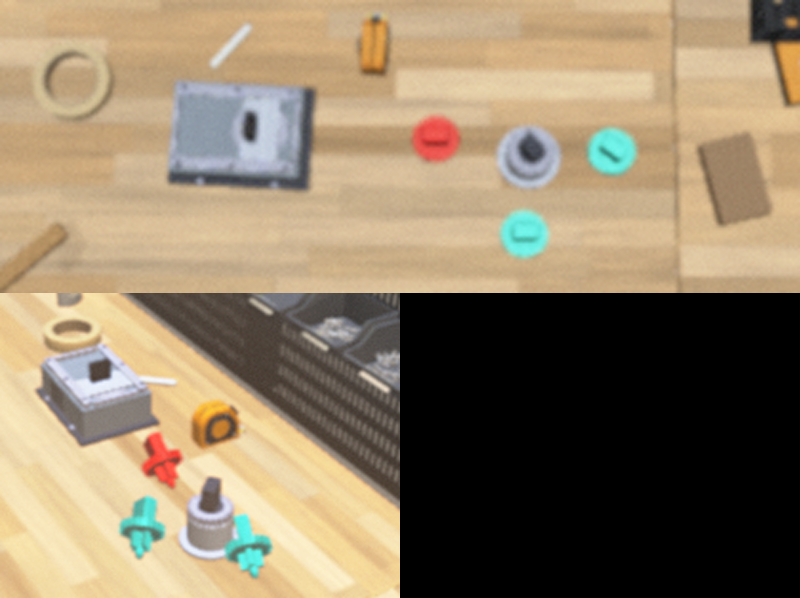

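The top view shows the drive with its black grip at crop (250,127), so the cover is near closed and +y of the drive is roughly world +y. The real gear, with a dark block, stands on its stand at crop (530,150). The red and turquoise parts are decoys. Next I'll fly over the drive.

```bash
python3 -m inch '{"moves":[[[-40,-26,0],-4,0.6],[[-80,-52,0],-8,0.6],[[-120,-78,0],-12,0.6],[[-160,-104,0],-16,0.6],[[-200,-130,0],-20,0.6],[[-240,-156,0],-23,0.6],[[-280,-182,0],-23,0.6],[[-320,-206,0],-23,0.6]]}'
python3 - <<'E'
from h import *
f=grab_frame("wrist"); cv2.imwrite("pics/w1.png",f["color"])
s=monitor.get_state(); Rm=cv2.Rodrigues(np.array(f["rvec"],float))[0]; c=-Rm.T@np.array(f["tvec"],float).ravel()
T=R.from_quat(s["tool_rot"]); print("tool",s["tool_pos"],T.as_matrix().round(3).tolist()); print("cam in tool",T.inv().apply(c-s["tool_pos"]).round(1), "axis",T.inv().apply(Rm[2]).round(3))
P=world(f)
for q in("drive","cover_grip"):
  for r in finder.regions_of("wrist",q)[:2]:
    p=P[r["region"]]; p=p[~np.isnan(p[:,0])]; print(q,r["p"],np.round(r["extent"]),np.median(p,0).round(1))
    if q=="cover_grip":
        t=p[abs(p[:,2]-99.5)<6]; 
        if len(t)>20: print("grip top",len(t),t.mean(0),cv2.minAreaRect(t[:,:2].astype(np.float32)))
m=(abs(P[...,2]-67)<6); t=P[m]; print(len(t), cv2.minAreaRect(t[:,:2].astype(np.float32)))
E
```

```text
clock: 1.6
tool_pos: [484.5, 253.9, 253.7]
tool_rot: [0.029, 1.0, 0.0, 0.0]
contact_force: [0.8, 0.7, -0.7]
width: 51.4
gripper_force: 0.0
tool [490.35825103 243.64007756 253.92723222] [[-0.997, 0.072, 0.005], [0.072, 0.997, -0.006], [-0.005, -0.005, -1.0]]
cam in tool [  79.1    9.  -121. ] axis [-0.286  0.009  0.958]
drive 0.87 [132. 176. 319. 311.] [533.7 214.3  59.1]
cover_grip 0.69 [168. 227. 219. 285.] [537.9 169.2  66.3]
grip top 93 [540.99326853 179.45294792  98.1571478 ] ((542.1376342773438, 179.75364685058594), (9.766006469726562, 7.91747522354126), 88.95726776123047)
7244 ((603.7255859375, 295.5180358886719), (561.5068359375, 200.95936584472656), 86.66825866699219)
```

View pics/w1.png

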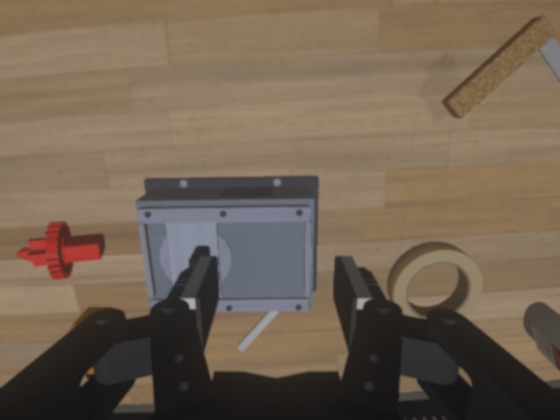

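Wrist view: drive box at (140–318, 180–312), cover plate (168–218), and the grip at (205,265) partly hidden behind a finger. The drive is nearly axis-aligned. I'll shift for a clear, still view and measure from it.

```bash
python3 -m inch '{"moves":[[[15,-28,0],0,0.6],[[30,-56,0],0,0.6],[[30,-56,0],0,0.6],[[30,-56,0],0,0.6]]}'
cat > fit.py <<'E'
from h import *
from scipy.optimize import least_squares
def still():
    a=monitor.get_state()["tool_pos"]
    for _ in range(6):
        f=grab_frame("wrist"); b=monitor.get_state()["tool_pos"]
        if np.linalg.norm(b-a)<0.5: break
        a=b
    return f
E
python3 - <<'E'
from fit import *
f=still(); cv2.imwrite("pics/w2.png",f["color"]); s=monitor.get_state(); print(s["tool_pos"],s["tool_rot"].round(4))
P=world(f)
rs=finder.regions_of("wrist","drive"); print([(r["p"],np.round(r["extent"])) for r in rs])
p=P[(P[...,2]>52)&(P[...,2]<80)&(P[...,0]>440)&(P[...,0]<640)&(P[...,1]>80)&(P[...,1]<310)]
h,e=np.histogram(p[:,2],bins=np.arange(52,80,2)); print(h)
g=P[(abs(P[...,2]-98)<7)&(P[...,0]>480)&(P[...,0]<620)&(P[...,1]>120)&(P[...,1]<230)]
print("grip",len(g),g.mean(0),np.percentile(g,[3,97],axis=0))
for r in finder.regions_of("wrist","cover_grip")[:2]: print(r["p"],np.round(r["extent"]))
for r in finder.regions_of("wrist","drive")[:1]:
    print(cv2.minAreaRect(p[:,:2].astype(np.float32)))
E
```

```text
clock: 2.15
tool_pos: [449.9, 202.8, 253.5]
tool_rot: [0.029, 1.0, 0.001, 0.0]
contact_force: [-0.1, 0.4, -0.2]
width: 51.2
gripper_force: 0.0
[450.56712498 203.79642212 253.69891179] [2.780e-02 9.996e-01 7.000e-04 4.000e-04]
[(0.56, array([191., 208., 367., 340.]))]
[ 125  115 1078 4753  651  180 1273 1755 2505 1344   29   16   14]
grip 592 [553.72458297 180.73622333  98.486816  ] [[538.45211895 173.96181609  91.97983292]
 [572.29348466 187.32034443 100.71102179]]
0.7 [222. 254. 273. 323.]
((555.5983276367188, 202.9283447265625), (169.81649780273438, 116.29464721679688), 87.65153503417969)
```

View pics/w2.png

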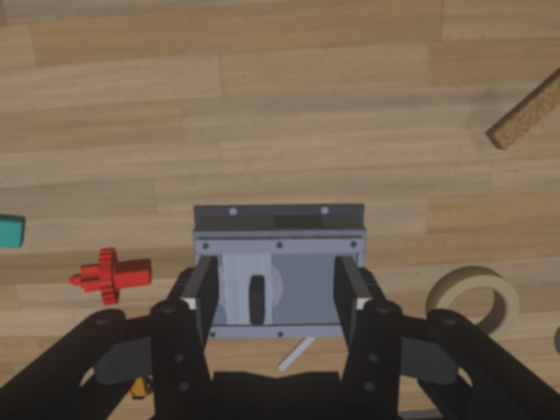

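Clear view now: the grip is at pixel (257,300), world about (554.5,181). The drive centre is about (555,203) with yaw about -2.5°, so the cover is about 10 mm open. That agrees with the given sizes. I'll grasp the grip.

```bash
python3 -m inch '{"moves":[[[-40,-7,0],0,0.5],[[-80,-14,0],0,0.5],[[-105,-17,0],0,0.5],[[-105,-17,40],0,0.5],[[-105,-17,80],0,0.5],[[-105,-17,120],0,0.5],[[-105,-17,145],0,0.5],[[-105,-17,155],0,0.5]]}' 40 && python3 -m inch '{"moves":[[[0,0,0],0,0.5],[[0,0,0],0,0.1],[[0,0,0],0,0],[[0,0,0],0,0],[[0,0,0],0,0]]}' 40
```

```text
clock: 3.2
tool_pos: [552.1, 178.6, 94.6]
tool_rot: [0.029, 1.0, -0.001, -0.003]
contact_force: [-1.0, -0.1, -0.9]
width: 42.8
gripper_force: 0.0
clock: 3.7
tool_pos: [556.2, 179.6, 100.5]
tool_rot: [0.028, 1.0, 0.001, 0.002]
contact_force: [1.0, 0.9, 4.7]
width: 13.2
gripper_force: 42.3
```

```bash
python3 -m inch '{"moves":[[[0,10,0],0,0],[[0,20,0],0,0],[[0,30,0],0,0],[[0,40,0],0,0],[[0,50,0],0,0],[[0,56,0],0,0],[[0,59,0],0,0],[[0,59,0],0,0]]}'; python3 -m inch '{"moves":[[[0,0,0],0,0],[[0,0,0],0,0]]}'
```

```text
clock: 4.5
tool_pos: [558.9, 238.0, 100.5]
tool_rot: [0.029, 1.0, 0.0, 0.001]
contact_force: [-1.3, -0.6, 8.7]
width: 13.1
gripper_force: 42.7
clock: 4.7
tool_pos: [558.9, 238.0, 100.5]
tool_rot: [0.029, 1.0, 0.001, 0.001]
contact_force: [-2.1, -0.3, 8.0]
width: 12.9
gripper_force: 42.7
```

```bash
python3 -m inch '{"moves":[[[0,2,0],0,0],[[0,4,0],0,0],[[0,4,0],0,0]]}';python3 -m inch '{"moves":[[[0,2,0],0,0],[[0,3,0],0,0],[[0,3,0],0,0]]}'
```

```text
clock: 5.0
tool_pos: [559.1, 241.2, 100.5]
tool_rot: [0.029, 1.0, -0.0, 0.001]
contact_force: [-2.9, -1.9, 7.9]
width: 13.0
gripper_force: 42.8
clock: 5.3
tool_pos: [559.2, 244.0, 100.4]
tool_rot: [0.029, 1.0, -0.0, 0.001]
contact_force: [-1.6, -2.2, 8.1]
width: 13.2
gripper_force: 42.8
```

```bash
python3 -m inch '{"moves":[[[0,2,0],0,0],[[0,4,0],0,0],[[0,4,0],0,0]]}'
python3 - <<'E'
from fit import *
f=still(); cv2.imwrite("pics/w3.png",cv2.resize(f["color"][150:420,100:460],(800,600))); print(monitor.get_state()["tool_pos"])
E
```

```text
clock: 5.6
tool_pos: [559.4, 247.6, 100.4]
tool_rot: [0.029, 1.0, -0.0, 0.001]
contact_force: [-2.5, -0.8, 9.1]
width: 12.9
gripper_force: 42.9
[559.37632315 247.66253707 100.44362701]
```

View pics/w3.png

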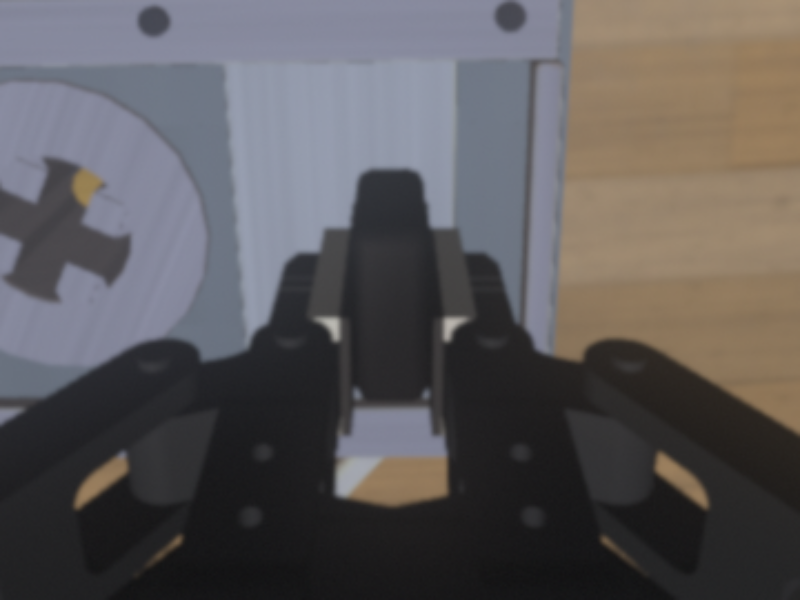

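The cover has moved right and the cross-shaped socket is uncovered at crop (63,230). I'll check the cover position numerically against the spindle centre.

```bash
cat >> fit.py <<'E'
def on_plane(f,uv,z):
    s=cv2.undistortPoints(np.array(uv,float).reshape(-1,1,2),np.array(f["K"],float),np.array([f["k1"],0,0,0,0.])).reshape(-1,2)
    Rm=cv2.Rodrigues(np.array(f["rvec"],float))[0]; c=-Rm.T@np.array(f["tvec"],float).ravel()
    d=np.c_[s,np.ones(len(s))]@Rm
    return c+d*((z-c[2])/d[:,2])[:,None]
E
python3 - <<'E'
from fit import *
f=still(); k=.45
# plate left/right edges at same height row, circle rim points (crop px)
def W(pts,z): return on_plane(f,[(100+x*k,150+y*k) for x,y in pts],z).round(1)
print("plate edges",W([(228,110),(457,110),(237,230),(456,230)],66).tolist())
print("rim",W([(206,240),(150,130),(35,81),(170,330),(30,365)],60).tolist())
print("slot",W([(60,163),(128,262),(37,293),(63,230)],60).tolist())
P=world(f); print(P[150+int(110*k),100+int(340*k)], P[150+int(200*k),100+int(170*k)],P[150+int(180*k),100+int(390*k)])
E
```

```text
plate edges [[528.3, 216.3, 66.0], [531.0, 264.0, 66.0], [555.6, 215.0, 66.0], [558.3, 262.9, 66.0]]
rim [[560.4, 206.1, 60.0], [533.4, 197.2, 60.0], [521.0, 173.7, 60.0], [583.4, 194.3, 60.0], [591.6, 158.2, 60.0]]
slot [[539.9, 175.7, 60.0], [565.0, 187.2, 60.0], [572.0, 164.0, 60.0], [556.2, 173.4, 60.0]]
[529.09178658 239.76061355  67.06066358] [550.33729199 198.76873961  59.37553524] [542.45496536 249.12852978  74.62739931]
```

Spindle centre is about (557,170) and plate centre about y=239.5, a separation of about 69 mm against 68 mm expected, so the cover is at its stop. I'll release, lift and look at the socket.

```bash
python3 -m inch '{"moves":[[[0,0,0],0,0.4],[[0,0,0],0,0.4],[[0,0,0],0,0.4],[[0,0,-40],0,0.4],[[0,0,-80],0,0.4],[[0,-38,-90],0,0.4],[[5,-76,-90],0,0.4],[[5,-76,-90],0,0.4]]}'
python3 - <<'E'
from fit import *
f=still(); s=monitor.get_state(); print(s["tool_pos"],s["tool_rot"].round(4))
np.savez("w4.npz",**f)
cv2.imwrite("pics/w4.png",cv2.resize(f["color"][90:300,140:420],(800,600),interpolation=cv2.INTER_CUBIC))
E
```

```text
clock: 6.5
tool_pos: [549.1, 165.0, 188.6]
tool_rot: [0.034, 0.999, -0.002, -0.0]
contact_force: [-0.1, -0.7, -0.5]
width: 34.0
gripper_force: 0.0
[548.69196946 174.72632424 187.83761467] [ 2.810e-02  9.996e-01  3.000e-04 -3.000e-04]
```

View pics/w4.png

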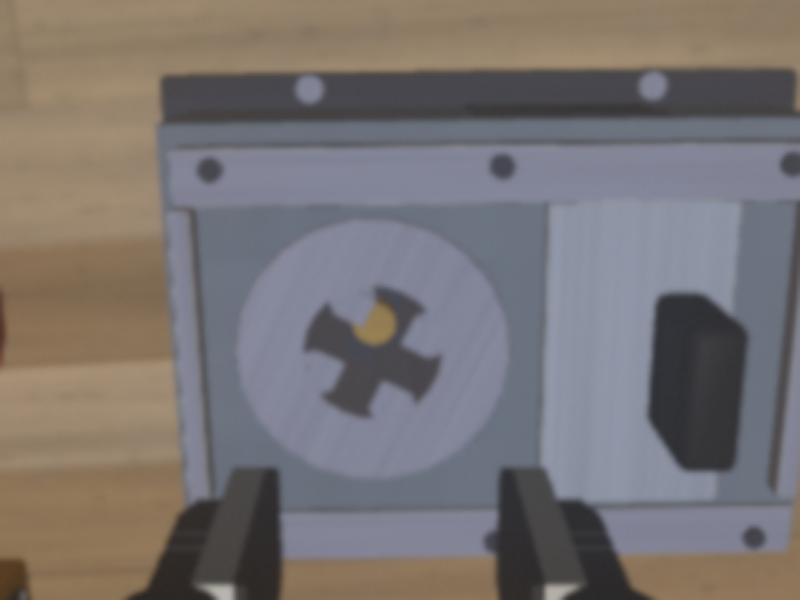

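The open socket's cross is at crop (373,352), rotated about 25°, and the cover sits at the right with its grip. I'll fit the centre and angle by rectifying to the z=60 plane.

```bash
cat > spl.py <<'E'
from fit import *
from scipy.optimize import minimize
def fit_spindle(f,c0=(557,170)):
    n=90*4; g=(np.arange(n)/4-45)
    X,Y=np.meshgrid(c0[0]+g,c0[1]+g,indexing="ij")
    uv=proj(f,np.c_[X.ravel(),Y.ravel(),np.full(X.size,60.)]).reshape(n,n,2).astype(np.float32)
    im=cv2.remap(f["color"],uv[...,0],uv[...,1],cv2.INTER_LINEAR).astype(float)
    b=im.min(2); g_=cv2.GaussianBlur(b,(0,0),3)
    def cross(p):
        x,y=X-p[0],Y-p[1]; c,s=np.cos(p[2]),np.sin(p[2]); u,v=abs(c*x+s*y),abs(-s*x+c*y)
        r=np.hypot(x,y); sg=lambda t:1/(1+np.exp(-t/1.0))
        return np.maximum(sg(5.5-u),sg(5.5-v))*sg(17-r),r
    def cost(p):
        m,r=cross(p); w=(r<24)&(r>6)
        return -np.corrcoef(m[w],-g_[w])[0,1]
    best=min((minimize(cost,[c0[0]+dx,c0[1]+dy,t],method="Nelder-Mead",options=dict(initial_simplex=[[c0[0]+dx,c0[1]+dy,t],[c0[0]+dx+2,c0[1]+dy,t],[c0[0]+dx,c0[1]+dy+2,t],[c0[0]+dx,c0[1]+dy,t+.15]])) for dx in(-3,3) for dy in(-3,3) for t in np.arange(0,1.57,.26)),key=lambda r:r.fun)
    return best.x,best.fun
E
python3 - <<'E'
from spl import *
f=dict(np.load("w4.npz")); k=.35
x,c=fit_spindle(f); print(x[:2],np.degrees(x[2])%90,c)
W=lambda pts,z:on_plane(f,[(140+a*k,90+b*k) for a,b in pts],z)
rim=W([(373,219),(508,350),(373,478),(238,350),(285,250),(465,255),(462,450),(280,450)],60)[:,:2]
(cx,cy),r=cv2.minEnclosingCircle(rim.astype(np.float32)); print("rim",cx,cy,r, rim.mean(0))
print("rail edge",W([(170,150),(790,146)],69.5), "box", W([(160,123),(720,115)],58.5), "plate", W([(549,300),(741,210)],66))
E
```

```text
[556.45442277 170.44716195] 60.90583889251062 -0.9569060988412974
rim 557.3414306640625 170.0600128173828 36.42436599731445 [556.5541146 170.7677632]
rail edge [[499.84230774 125.80698979  69.5       ]
 [507.06444577 274.13586262  69.5       ]] box [[494.17769391 121.63475063  58.5       ]
 [499.9556275  260.4831703   58.5       ]] plate [[543.07297588 216.21775641  66.        ]
 [522.68019796 264.08936725  66.        ]]
```

Spindle centre is (556.6,170.4), with rim radius 36.4 against 36.5 expected. The slots are at 60.9° modulo 90°, about -26.5° in the drive frame, which is in range. Now to the stand.

```bash
python3 -m inch '{"moves":[[[0,-25,-35],0,0.9],[[8,-73,-55],0,0.9],[[12,-121,-55],0,0.9],[[16,-169,-55],0,0.9],[[20,-217,-55],0,0.9],[[24,-265,-55],0,0.9],[[28,-311,-55],0,0.9],[[30,-355,-55],0,0.9]]}'
python3 - <<'E'
from fit import *
f=still(); f=grab_frame("wrist"); s=monitor.get_state(); print(s["tool_pos"],s["tool_rot"].round(4),s["clock"])
np.savez("w5.npz",**f); P=world(f)
cv2.imwrite("pics/w5.png",cv2.resize(f["color"][60:360,80:480],(800,600),interpolation=cv2.INTER_CUBIC))
for q in("gear","stand"):
  for r in finder.regions_of("wrist",q)[:4]:
    p=P[r["region"]]; p=p[~np.isnan(p[:,0])]; print(q,r["p"],np.round(r["extent"]),np.median(p,0).round(1))
g=P[(abs(P[...,2]-98)<5)&(P[...,0]>440)&(P[...,0]<600)&(P[...,1]<-120)&(P[...,1]>-240)]
print(len(g),g.mean(0),cv2.minAreaRect(g[:,:2].astype(np.float32)))
g=P[(abs(P[...,2]-60)<4)&(P[...,0]>440)&(P[...,0]<600)&(P[...,1]<-120)&(P[...,1]>-240)]
print("disc",len(g),cv2.minEnclosingCircle(g[:,:2].astype(np.float32)))
E
```

```text
clock: 7.55
tool_pos: [498.6, -180.3, 243.3]
tool_rot: [0.028, 1.0, 0.0, 0.0]
contact_force: [0.9, -0.2, -0.1]
width: 77.0
gripper_force: 0.0
[ 499.28211076 -177.10100871  242.89663766] [ 2.700e-02  9.996e-01  4.000e-04 -3.000e-04] 7.9
gear 0.72 [289. 133. 369. 199.] [ 486.8 -125.3   42.3]
gear 0.72 [432. 190. 509. 252.] [547.   10.5  41.1]
gear 0.72 [194. 249. 272. 313.] [ 601.1 -223.4   38.6]
gear 0.6 [239. 184. 309. 256.] [ 524.5 -180.5   61.1]
stand 0.84 [233. 163. 310. 217.] [ 504.7 -179.3    7.7]
959 [ 530.31020355 -181.40407161   97.7809852 ] ((531.8096313476562, -181.36619567871094), (34.3891487121582, 20.33983612060547), 39.58867645263672)
disc 1951 ((545.1302490234375, -172.2568359375), 75.60680389404297)
```

View pics/w5.png

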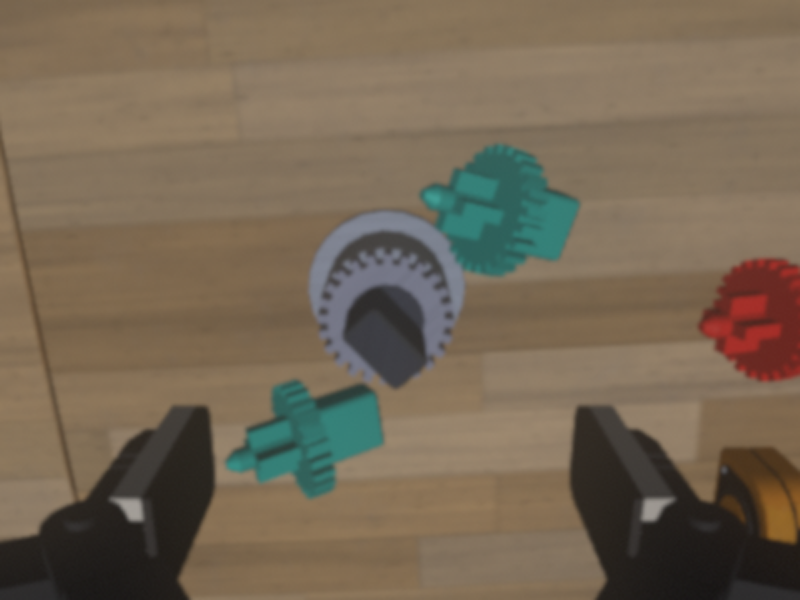

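The picture shows the dark gear block at crop (387,345) on the stand, with decoys lying at (310,440), (500,210) and (765,320). The block top measures 34.4 × 20.3 mm at z=98, centred at (531,-181.4) with its long side at 39.6°. All of that matches the gear. I'll turn, move over it, and re-measure.

```bash
python3 -m inch '{"moves":[[[-8,-1,20],-8,0.6],[[-16,-1,40],-16,0.6],[[-24,-2,60],-24,0.6],[[-32,-3,70],-32,0.6],[[-32,-3,80],-40,0.6],[[-32,-3,80],-43,0.6],[[-32,-3,80],-43,0.6],[[-32,-3,80],-43,0.6]]}'
python3 - <<'E'
from fit import *
f=still(); s=monitor.get_state(); M=R.from_quat(s["tool_rot"]).as_matrix(); print(s["tool_pos"],"tool y ang",np.degrees(np.arctan2(M[1,1],M[0,1])),M[:,2].round(3),s["clock"],s["q"].round(2))
cv2.imwrite("pics/w6.png",f["color"]); P=world(f)
D=np.hypot(P[...,0]-531,P[...,1]+181)
g=P[(abs(P[...,2]-98)<4)&(D<26)]
print(len(g),np.median(g,0),cv2.minAreaRect(g[:,:2].astype(np.float32)))
E
```

```text
clock: 8.8
tool_pos: [530.6, -183.6, 163.4]
tool_rot: [-0.339, 0.941, 0.0, 0.0]
contact_force: [-0.3, -0.1, 0.5]
width: 51.1
gripper_force: 0.0
[ 530.67754668 -183.86243119  163.55037365] tool y ang 129.67018018685607 [ 0.001  0.    -1.   ] 8.85 [-0.07  0.33  0.38  1.91 -0.15  0.93  2.65]
1872 [ 530.55250139 -182.18069716   97.98355833] ((531.29345703125, -181.42588806152344), (33.532405853271484, 19.71755599975586), 38.96353530883789)
```

View pics/w6.png

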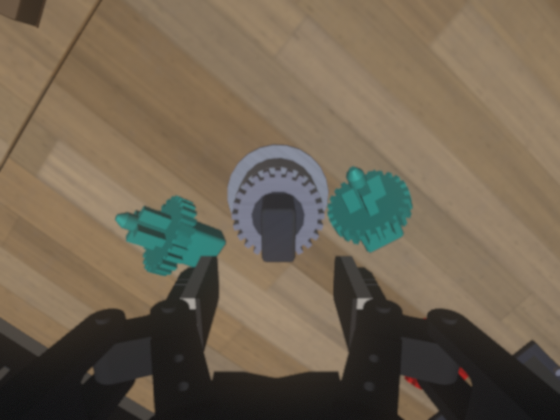

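The block sits centred between the fingers at (278,230), and the left decoy's block end at (222,245) is close. I'll check clearance for the finger boxes.

Run:
```python
from fit import *
f=grab_frame("wrist"); P=world(f); a=np.radians(129.7); e=P[...,:2]-[531,-181.7]
v=e@[np.cos(a),np.sin(a)]; u=e@[np.sin(a),-np.cos(a)]
for s in(1,-1):
  for lo,hi in((17,36),(36,42),(42,50)):
    m=(s*v>lo)&(s*v<hi)&(abs(u)<15)&(P[...,2]<130); z=P[...,2][m]; print(s,lo,hi,m.sum(),np.nanpercentile(z,[50,95,99]).round(1) if m.sum() else 0)
```

```text
1 17 36 905 [60.  61.3 61.8]
1 36 42 259 [ 7.4 29.7 32.4]
1 42 50 677 [22.2 43.5 44.8]
-1 17 36 940 [60.1 61.3 61.7]
-1 36 42 198 [7.1 8.2 8.6]
-1 42 50 314 [0.3 1.3 1.8]
```

Clear: everything under the fingers is at or below z=62. I'll descend so the tips stop at about 65, then grip.

```bash
python3 -m inch '{"moves":[[[-1.5,1.5,20],0,0.48],[[-1.5,1.5,40],0,0.48],[[-1.5,1.5,58],0,0.48],[[-1.5,1.5,70],0,0.48],[[-1.5,1.5,75],0,0.48],[[-1.5,1.5,76],0,0.48],[[-1.5,1.5,76],0,0.48],[[-1.5,1.5,76],0,0.48]]}' 60 && python3 -m inch '{"moves":[[[0,0,0],0,0.2],[[0,0,0],0,0],[[0,0,0],0,0],[[0,0,0],0,0],[[0,0,0],0,0]]}' 60
```

```text
clock: 9.7
tool_pos: [531.2, -182.7, 88.2]
tool_rot: [-0.339, 0.941, -0.0, 0.001]
contact_force: [-0.6, -0.2, -0.7]
width: 40.9
gripper_force: 0.0
clock: 10.2
tool_pos: [531.2, -182.7, 88.1]
tool_rot: [-0.339, 0.941, -0.0, 0.001]
contact_force: [0.6, -0.2, 4.9]
width: 19.1
gripper_force: 60.1
```

```bash
python3 -m inch '{"moves":[[[0,0,-40],0,0],[[0,0,-80],0,0],[[0,0,-120],0,0],[[-30,31,-120],8,0],[[-60,62,-120],16,0],[[-90,93,-120],24,0],[[-120,124,-120],32,0],[[-120,124,-120],32,0]]}' 80
python3 - <<'E'
from fit import *
s=monitor.get_state(); M=R.from_quat(s["tool_rot"]).as_matrix(); print(s["tool_pos"],M.round(4).tolist(),s["q"].round(2))
d=np.array([545,172,0])-s["tool_pos"]; print((M.T@[d[0],d[1],0]).round(1), np.degrees(np.arctan2(M[1,1],M[0,1]))-60.9)
E
```

```text
clock: 11.0
tool_pos: [542.9, -0.8, 205.8]
tool_rot: [-0.072, 0.997, 0.002, -0.001]
contact_force: [-0.9, 0.3, -2.2]
width: 19.0
gripper_force: 80.9
[542.91566223  -0.75360006 205.83205195] [[-0.9896, -0.1437, -0.0026], [-0.1437, 0.9896, 0.0046], [0.0019, 0.0049, -1.0]] [-0.4   0.24  0.37  1.92 -0.11  1.01  1.74]
[-26.9 170.7   0.8] 37.36302759882674
```

```bash
python3 -m inch '{"moves":[[[-8,34,0],8,0],[[-16,68,0],16,0],[[-24,102,0],24,0],[[-32,136,0],32,0],[[-38,167,0],37,0],[[-38,167,0],37,0],[[-38,167,0],37,0]]}'
python3 - <<'E'
from fit import *
f=still(); s=monitor.get_state(); M=R.from_quat(s["tool_rot"]).as_matrix(); print(s["tool_pos"],M.round(4).tolist(),s["clock"],np.degrees(np.arctan2(M[1,1],M[0,1])))
np.savez("w7.npz",**f); cv2.imwrite("pics/w7.png",cv2.resize(f["color"][120:420,80:480],(800,600)))
P=world(f); L=(P-s["tool_pos"])@M   # tool frame
m=(np.hypot(L[...,0],L[...,1])<60)&(L[...,2]>10)&(L[...,2]<60)
print(np.histogram(L[...,2][m],bins=np.arange(10,61,2)))
E
```

```text
clock: 11.7
tool_pos: [557.9, 161.0, 205.9]
tool_rot: [0.251, 0.968, -0.001, -0.001]
contact_force: [-0.1, -0.8, -2.5]
width: 19.1
gripper_force: 80.9
[558.76410923 157.86085485 206.64408209] [[-0.8706, 0.492, -0.0012], [0.492, 0.8706, -0.0015], [0.0003, -0.0019, -1.0]] 11.85 60.52978655893513
(array([ 192,  193,  173,  130,   84,   80,   75,  123, 1619, 2845,  278,
        260,  217,  172,  103,   13,    0,    0,    0,    0,    0,    0,
          0,    0,    0]), array([10, 12, 14, 16, 18, 20, 22, 24, 26, 28, 30, 32, 34, 36, 38, 40, 42,
       44, 46, 48, 50, 52, 54, 56, 58, 60]))
```

View pics/w7.png

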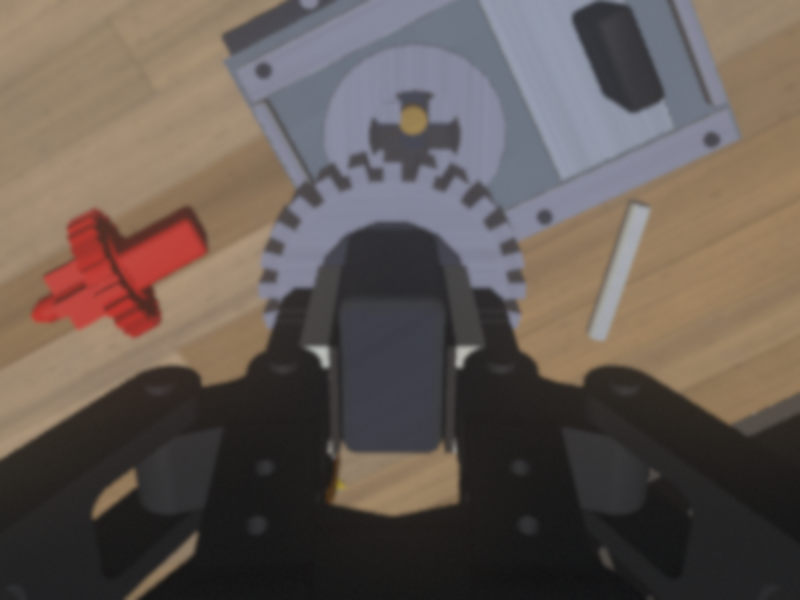

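Held gear: disc at crop (393,280), block between the pads. The cross at (413,130) is aligned with the image axes, so the yaw is right. Next I'll fit the gear axis in the tool frame and re-fit the socket in this same picture.

Run:
```python
from spl import *
f=dict(np.load("w7.npz")); s=monitor.get_state(); M=R.from_quat(s["tool_rot"]).as_matrix(); tp=s["tool_pos"]; print(tp)
P=world(f); L=(P-tp)@M
m=(abs(L[...,2]-28.3)<3)&(np.hypot(L[...,0],L[...,1])<45); p=L[m]
A=np.c_[p[:,:2],np.ones(len(p))]; co=np.linalg.lstsq(A,p[:,2],rcond=None)[0]; print("plane",co)
(c,r)=cv2.minEnclosingCircle(p[:,:2].astype(np.float32)); print("disc",c,r)
q=p[p[:,0]>5]; ang=np.arctan2(q[:,1],q[:,0]); rim=[]
for a in np.arange(-1.2,1.21,.1):
    k=abs(ang-a)<.05; 
    if k.sum()>5: i=np.argmax(np.hypot(*q[k,:2].T)); rim.append(q[k][i,:2])
rim=np.array(rim); r=least_squares(lambda v:np.hypot(rim[:,0]-v[0],rim[:,1]-v[1])-31.5,[0,0],loss="soft_l1"); print("rim fit",r.x,len(rim),np.abs(r.fun).mean())
t=L[(abs(L[...,2]+9.5)<4)&(abs(L[...,1])<9)&(abs(L[...,0])<25)]; print("block",len(t),np.percentile(t,[1,99],axis=0).round(1).tolist(),np.median(t[:,2]))
# socket upper rim in same picture, circle 36.5
im=f["color"]
print("socket c guess", proj(f,[[556.6,170.4,60]]))
k=.5
pts=[(413,45),(350,75),(480,75),(325,135),(505,130),(332,100),(498,100)]
W=on_plane(f,[(80+a*k,120+b*k) for a,b in pts],60)[:,:2]
r=least_squares(lambda v:np.hypot(W[:,0]-v[0],W[:,1]-v[1])-36.5,[557,170]); print("socket",r.x,r.fun.round(1))
sl=on_plane(f,[(80+a*k,120+b*k) for a,b in [(370,135),(460,135),(414,92)]],60); print(sl.round(1).tolist(), np.degrees(np.arctan2(*(sl[1]-sl[0])[1::-1])))
```

```text
[558.76410923 157.86085485 206.64408209]
plane [1.98262213e-03 1.11405350e-03 2.82180672e+01]
disc (0.0124497776851058, 1.2360973358154297) 31.72901153564453
rim fit [-0.25533704  1.13064346] 25 0.35290715596802597
block 3839 [[-15.3, -8.3, -11.4], [17.1, 8.8, -6.2]] -9.561099506210649
socket c guess [[287.08855238 187.84105009]]
socket [558.48621753 169.64021457] [ 1.  -0.3 -0.5 -1.  -0.7 -0.3 -0.4]
[[547.8, 155.4, 60.0], [565.2, 186.3, 60.0], [541.3, 178.7, 60.0]] 60.66503290616152
```

Run:
```python
from spl import *
f=dict(np.load("w7.npz")); P=world(f)
n=440; X,Y=np.meshgrid(557+np.arange(n)/4-55,170+np.arange(n)/4-55,indexing="ij")
uv=proj(f,np.c_[X.ravel(),Y.ravel(),np.full(X.size,60.)]).reshape(n,n,2).astype(np.float32)
g=cv2.GaussianBlur(cv2.remap(f["color"],uv[...,0],uv[...,1],cv2.INTER_LINEAR).astype(np.float32).min(2),(0,0),3)
ok=cv2.erode(((P[...,2]<66)&(P[...,2]>5)).astype(np.uint8),np.ones((5,5)))
V=cv2.remap(ok,uv[...,0],uv[...,1],cv2.INTER_NEAREST)>0
def cost(p):
    x,y=X-p[0],Y-p[1]; c,s=np.cos(p[2]),np.sin(p[2]); u,v=abs(c*x+s*y),abs(-s*x+c*y); r=np.hypot(x,y)
    sg=lambda t:1/(1+np.exp(-t)); m=np.maximum(sg(5.5-u),sg(5.5-v))*sg(17-r); w=(r<24)&(r>9)&V
    return -np.corrcoef(m[w],-g[w])[0,1]
for d in(-2,0,2):
    r=minimize(cost,[557+d,170,1.06],method="Nelder-Mead",options=dict(initial_simplex=[[557+d,170,1.06],[559+d,170,1.06],[557+d,172,1.06],[557+d,170,1.2]])); print(r.x[:2],np.degrees(r.x[2]),r.fun,V.mean())
```

```text
[556.23542988 170.58541028] 61.2912307552854 -0.9493738756747349 0.3309969008264463
[556.19803217 170.54505743] 61.24158828610049 -0.9493617811011492 0.3309969008264463
[556.23069542 170.58456274] 61.34963097573421 -0.9493688711666965 0.3309969008264463
```

Socket re-fit is (556.3,170.5) at 61.2°, consistent with before. The gear axis is at (559.3,158.9) in the same picture. I'll correct by that difference and lower the pilot just into the mouth.

```bash
python3 -m inch '{"moves":[[[8.3,8.6,0],-0.6,0],[[8.3,8.6,0],-0.6,0],[[8.3,8.6,20],-0.6,0],[[8.3,8.6,40],-0.6,0],[[8.3,8.6,60],-0.6,0],[[8.3,8.6,72],-0.6,0],[[8.3,8.6,76],-0.6,0],[[8.3,8.6,76],-0.6,0]]}'; python3 -m inch '{"moves":[[[0,0,0],0,0],[[0,0,0],0,0]]}'
```

```text
clock: 12.65
tool_pos: [555.8, 171.6, 130.9]
tool_rot: [0.248, 0.969, -0.0, -0.0]
contact_force: [-0.3, -1.1, -0.9]
width: 18.6
gripper_force: 80.9
clock: 12.85
tool_pos: [557.0, 172.0, 132.5]
tool_rot: [0.248, 0.969, 0.001, 0.001]
contact_force: [0.2, -0.5, -1.8]
width: 18.7
gripper_force: 80.9
```

Run:
```python
from fit import *
for i in range(3):
    f=grab_frame("wrist"); s=monitor.get_state(); print(s["tool_pos"].round(2),s["contact_force"].round(1))
M=R.from_quat(s["tool_rot"]).as_matrix()
P=world(f); L=(P-s["tool_pos"])@M
p=L[(abs(L[...,2]-28.3)<3)&(np.hypot(L[...,0],L[...,1])<45)]
c,r=cv2.minEnclosingCircle(p[:,:2].astype(np.float32)); g=s["tool_pos"]+M@[c[0],c[1],40.3]; print("gear",c,r,g)
d=M.T@(np.array([556.4,170.5,0])-g); print("shift",d.round(1),np.degrees(np.arctan2(M[1,1],M[0,1])))
```

```text
[556.88 172.02 132.4 ] [ 0.3 -0.1 -0.8]
[556.74 172.02 132.26] [-0.7 -0.  -1.2]
[556.57 171.97 132.06] [ 0.5  0.5 -0.8]
gear (-0.6868535876274109, 1.0715560913085938) 31.719444274902344 [557.74110458 172.60434462  91.76322999]
shift [ 0.2 -2.6 91.8] 61.257958437874606
```

```bash
python3 -m inch '{"moves":[[[0,-2.4,0],0,0],[[0,-2.4,0],0,0],[[0,-2.4,3],0,0],[[0,-2.4,6],0,0],[[0,-2.4,6],0,0],[[0,-2.4,6],0,0]]}'
python3 - <<'E'
from fit import *
for i in range(2):
    f=grab_frame("wrist"); s=monitor.get_state()
    M=R.from_quat(s["tool_rot"]).as_matrix()
    P=world(f); L=(P-s["tool_pos"])@M
    p=L[(abs(L[...,2]-28.3)<3)&(np.hypot(L[...,0],L[...,1])<45)]
    c,r=cv2.minEnclosingCircle(p[:,:2].astype(np.float32)); g=s["tool_pos"]+M@[c[0],c[1],40.3]; print(s["tool_pos"].round(1),"gear",c,r,g,s["contact_force"].round(1))
    d=M.T@(np.array([556.4,170.5,0])-g); print("shift",d.round(1))
E
```

```text
clock: 13.6
tool_pos: [554.7, 169.6, 124.9]
tool_rot: [0.248, 0.969, -0.0, -0.0]
contact_force: [-1.2, -0.9, -0.7]
width: 18.9
gripper_force: 80.9
[554.8 169.6 125.1] gear (-0.14475753903388977, 0.8594095706939697) 31.666757583618164 [555.33518737 170.32072859  84.7812349 ] [ 0.4 -0.3 -0.9]
shift [-0.9  0.7 84.8]
[554.9 169.7 125.2] gear (-0.29943880438804626, 0.8997504115104675) 31.637948989868164 [555.58870788 170.33309998  84.91028097] [ 0.  -0.3 -1.5]
shift [-0.6  0.5 84.9]
```

Within 1 mm of the socket centre and no contact force yet. Next I'll push down through the spline entry.

```bash
python3 -m inch '{"moves":[[[-0.6,0.5,2],0,0],[[-0.6,0.5,4],0,0],[[-0.6,0.5,6],0,0],[[-0.6,0.5,8],0,0],[[-0.6,0.5,10],0,0],[[-0.6,0.5,10],0,0]]}' 100
```

```text
clock: 14.3
tool_pos: [555.3, 169.7, 114.8]
tool_rot: [0.248, 0.969, -0.0, -0.0]
contact_force: [-0.9, -0.1, -1.3]
width: 18.6
gripper_force: 99.4
```

Splines meshed: the disc is 14.5 mm above the face with no force. I'll continue onto the plunger.

```bash
python3 -m inch '{"moves":[[[0,0,3],0,0],[[0,0,6],0,0],[[0,0,9],0,0],[[0,0,12],0,0],[[0,0,14],0,0],[[0,0,16],0,0],[[0,0,16],0,0],[[0,0,16],0,0]]}'
```

```text
clock: 15.1
tool_pos: [556.1, 169.8, 100.9]
tool_rot: [0.248, 0.969, 0.0, -0.0]
contact_force: [-3.3, -0.9, 10.1]
width: 18.6
gripper_force: 101.4
```

```bash
python3 -m inch '{"moves":[[[0,0,2],0,0],[[0,0,3],0,0],[[0,0,3],0,0],[[0,0,3],0,0]]}';  python3 - <<'E'
from fit import *
f=grab_frame("wrist"); s=monitor.get_state(); M=R.from_quat(s["tool_rot"]).as_matrix()
P=world(f); L=(P-s["tool_pos"])@M
m=(abs(L[...,2]-28.3)<4)&(np.hypot(L[...,0],L[...,1])<45); p=L[m]; print("tool",s["tool_pos"],s["contact_force"],"disc top L,world",np.median(p,0),np.median(P[m],0))
c,r=cv2.minEnclosingCircle(p[:,:2].astype(np.float32)); print("gear",c,r,s["tool_pos"]+M@[c[0],c[1],40.3],"tilt",M[2,:2])
e=P[np.hypot(P[...,0]-556.4,P[...,1]-170.5)<36.5]; e=e[abs(e[:,2]-60)<5]; print("face z",len(e),np.median(e[:,2]))
g=P[(abs(P[...,2]-98)<4)&(P[...,1]>215)&(P[...,1]<265)&(abs(P[...,0]-557)<30)]; print("grip y",len(g),np.median(g,0) if len(g) else 0)
cv2.imwrite("pics/w8.png",f["color"])
f=grab_frame("top");cv2.imwrite("pics/t8.png",f["color"])
E
```

```text
clock: 15.5
tool_pos: [556.2, 169.9, 100.2]
tool_rot: [0.248, 0.969, 0.001, -0.001]
contact_force: [-8.5, -1.6, 21.1]
width: 18.8
gripper_force: 103.2
tool [556.14763572 169.83175695 100.20989886] [-8.19417383 -1.04352847 21.05397558] disc top L,world [16.84822782 -3.25920031 28.04918853] [539.88918737 179.27470887  72.18296494]
gear (3.8756651878356934, -7.8274970054626465) 41.416263580322266 [548.94533901 164.89550543  59.90926818] tilt [0.00153675 0.00084941]
face z 3113 60.16060818777309
grip y 3460 [557.38517075 247.14449515  99.28558912]
```

View pics/w8.png

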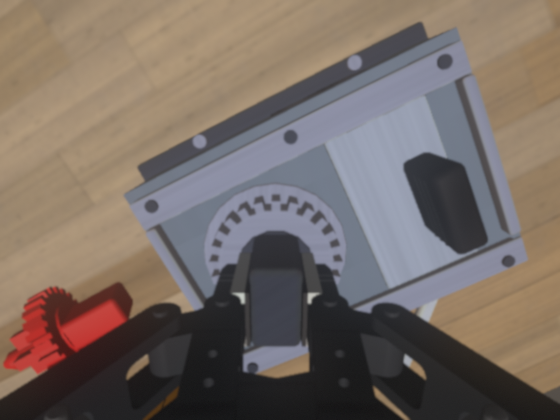

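The picture shows the disc flat on the spindle's face at (275,240), with the cover open to the right. Disc top is at z=72.2 against 72 expected, and the force rose to 21 N, so it has bottomed out. The gear is home, so I'm handing in.

```bash
python3 -c "
from station import monitor, workorder
s=monitor.get_state(); print(s['tool_pos'],s['contact_force'],s['gripper_force'])
print(workorder.sign_off())"
```

```text
[556.12996    169.86089335 100.21048565] [-8.16130741 -1.59800112 20.99111202] 103.16436767578125
the job is handed in; nothing more can be done
None
```

I handed the job in at about 16 s of the 48 s limit, and the sign-off gave no verdict: by the last readings the cover is at its end stop, and the gear is meshed, flat on the spindle face and still gripped (about 103 N) under a 21 N press; I didn't re-measure the tape measure, sanding block or masking tape, but the arm never worked near them.

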